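Slide the serving board out from under the stacked plates and set the jam on it

ROBOT

A 6-joint arm with a two-finger parallel gripper is mounted at the origin on a cart in front of the work surface, level with it; the furniture and walls round the work are solid. World frame = base frame: x ahead of the robot, y to its left, z up, the work surface at z = 0. Lengths are in mm, angles in degrees, forces in N, time in s.
With the tool pointing down it reaches from about 350 to 850 mm from the base axis. Payload 8.1 kg.
Tool frame: the origin (TCP) lies midway between the tips of the shut fingers; the grasp point (between the pads) lies 19 mm behind it; z points along the fingers, y is the line along which they close (so a half turn about z gives the same grasp; the last joint's range is limited). The gripper opens to 85 mm and grips with 20 to 120 N. Pads are 22 mm wide; open, the fingers measure 114 mm over their backs; the gripper's body (76 mm by 85 mm) begins 54 mm behind the grasp point. The pads swing forward as they close: fully open they stand 13 mm farther back than shut.
Start: joints at [-72.674, 7.471, 85.268, -0, 87.261, -4.893], TCP at [226.912, -555.443, 231.292] pointing down, gripper open.
Joint ranges: [-169.43, 169.43], [-51.17, 129.36], [1.28, 143.12], [-76.62, 256.62], [0, 156.53], [-152.29, 152.29]. Speed limits (degrees/s): [136.94, 136.94, 159.86, 180, 180, 180].

INTERFACE

Orientations are given as [roll, pitch, yaw] about the fixed x, y, z axes, in that order (R = Rz(yaw) Ry(pitch) Rx(roll)).
In Python, from bench import r gives the robot as it stands.
- The arm moves only by the tool steer_hand, called after "Call:" as name([rows], argument=value, ...), one row to a line, values as JSON. Schema: {"type":"object","properties":{"plan":{"type":"array","items":{"type":"array","prefixItems":[{"type":"array","items":{"type":"number"},"minItems":3,"maxItems":3},{"type":"array","items":{"type":"number"},"minItems":3,"maxItems":3},{"type":"number"}],"minItems":3,"maxItems":3},"minItems":1,"maxItems":8},"clamp_n":{"type":"number"},"only":{"type":"string"},"quiet":{"type":"boolean"},"lines":{"type":"string"}},"required":["plan"],"additionalProperties":false}. plan is a list of rows, 1 to 8 of them, each written [[rx, ry, rz], [dx, dy, dz], opening]: a rotation vector rx, ry, rz in fractions of the full range, 1 being 180 degrees, then dx, dy, dz in normalised numbers (1 is 750 mm), then the finger opening in mm; each row is the pose to reach, as a shift and turn from the pose commanded when the call began, along the tool's axes at that moment; what a row does not reach only later rows make up. A row lasts 1/8 s, in which the tool goes at most 62.5 mm and 10.7 degrees, less where a joint would pass 70% of its speed; a pose out of reach is approached as far as the arm can. The fingers move at their own pace and stop on an object; clamp_n is the grip in N (left out, the last holds). Time passes only in rows, so rows that do not move let the fingers close. The tool returns the time, the measured TCP pose, the force, the opening and the grip force at its end. only (a regular expression) keeps the lines of the reply that match it, lines (a string "A,B") keeps lines A to B, and quiet returns only ok. Input that does not fit is refused with a message, and nothing moves.
- r.sense(): the state, without advancing time (a new reading comes with each control period).
- r.snapshot(name): name is "side" or "top"; returns a dict with "pixels" (480x640x3 uint8, blue, green, red), "fx", "fy", "cx", "cy" (pixels), "D" ([k1, k2, p1, p2, k3] as OpenCV has them; the pictures are not rectified), "pose" (4x4, takes a point from camera to world coordinates). Camera axes: x right, y up, looking along -z (the intrinsics and any distortion apply to the point x, -y, -z); pixel columns grow to the right and rows downward; lengths in mm; the calibration is good to about 2 mm. A picture is of the moment at which its call begins. There is no depth.
- r.hand_in(): hands the job in; it is judged then, once.
The state is a dict: "time": time; "joint_pos": joint angles; "qd": joint speeds; "joint_efforts": joint torques, N m; "tool_pos": TCP position; "tcp_rot": TCP orientation; "ft_force": force on the tool from outside, world axes, zero at the start; "wrist_torque": the same for the moment, N m; "finger_gap": finger opening in mm; "grip_force": force on a finger pad.
Only numpy, scipy, OpenCV 4.12 (cv2) and the standard library are available. Lean on these libraries where they do the work, as an engineer would, in place of code of your own. Each camera call takes 0.05 s, during which the arm holds its last target. There are 200 camera calls.

TASK

The serving board is stuck under two side plates and a bowl, behind the posts of the little over-shelf. Take its upright grip and slide the board straight out along the worktop, between the posts, until it is fully clear of them, letting the stack come down upright onto the worktop just where it stands, without lifting it away or toppling it. Then set the jam jar upright in the middle of the board's flat part, leaving the board flat on the worktop and the other things undisturbed.

Things in the scene. Friction and masses are not known exactly. Their poses are not given: they have to be found in the camera images.
- over_shelf: fixed over-shelf: two polished, slippery steel posts 10 mm thick (feet 16 mm) at y = -52 and +52 mm under a wooden ledge (x -35 to +25 mm, y +-75 mm, 125 to 139 mm up). Origin on the worktop midway between the posts, z up. The stack stands at +x, held back by the posts; the board comes out along -x. The ledge overhangs the board's grip: lean the hand about 35 degrees to -x
- board: loose plain wooden serving board, slab 190 x 70 x 8 mm, about 0.25 kg, lying flat under the stack. Origin at the centre of the slab's underside, z up, x along its length toward the stack end, approximately along the over-shelf's x. At the -x end it carries an upright grip.
- board_grip (a point): centre of the upper part of the board's upright wooden grip: a fin 36 mm long (along the board's x), 16 mm thick (along its y), rising from the slab's top (8 mm) to 43 mm above the worktop. This point is 30 mm above the board's underside, at x = -74 mm of the board. Pinch it across its 16 mm thickness.
- board_tail (a point): middle of the board's rear end face (x = +95 mm of the board, 4 mm up): the last part to leave the stack and pass the posts
- board_mid (a point): middle of the free flat part of the board's top face (x = +12 mm of the board, 8 mm above its underside): the jam jar's place
- plate_low: lower white side plate, 160 mm across, 18 mm high, flat foot 90 mm across, base 5 mm thick, 0.15 kg, standing on the board at first. Origin at the centre of its underside, z up
- plate_top: upper, equal side plate, nested in the lower one (its underside 5 mm above the other's). Origin at the centre of its underside, z up
- stack_bowl: blue and white bowl, 154 mm across, 66 mm high, foot 72 mm across, 0.26 kg, standing in the upper plate. Origin at the centre of its underside, z up
- jar: jam jar, glass with a dark lid, 57 mm across, 70 mm high, about 0.26 kg; the only jar standing on the bare front of the worktop, to the right of the stack. Origin at the centre of its underside, z up
- tub: bystander: yoghurt tub, 72 mm across, 71 mm high, near the jar. Origin at the centre of its underside
- tea_cup: bystander: wide green tea cup, 96 x 122 mm with its handle, 56 mm high, at the left. Origin on its underside
- teaspoon: bystander: steel teaspoon 137 mm long, lying between the stack and the jar, along x. Origin near its middle, on the worktop

How it is judged (in metres and radians):
On the way, in this order (a step that is already met when the one before it is completed fails the run):
1. the board is out, fully clear of the posts, and the two plates and the bowl have come down upright onto the worktop, still stacked (x of board_tail in the frame of over_shelf below -0.01 m and height (world z) of plate_low below 0.004 m and angle between plate_low's own z axis and vertical below 0.08 rad and angle between each of plate_top, stack_bowl's own z axis and vertical below 0.12 rad and horizontal distance between plate_top and plate_low below 0.02 m and horizontal distance between stack_bowl and plate_top below 0.025 m and distance of each of plate_low, stack_bowl from where it was at the start of the episode below 0.04 m), for 0.2 s.
2. the jam jar stands upright in the middle of the board (horizontal distance between jar and board_mid below 0.03 m and angle between jar's own z axis and vertical below 0.08 rad and z of jar in the frame of board between 0.004 and 0.013 m), for 0.2 s.
At the end, for the whole second after the job is handed in: The board lies flat, its tail 10 mm or more clear of the post centres; plate, plate and bowl stand stacked (centres within 20-25 mm), upright within 5-7 degrees, on the worktop within 40 mm of their start; the jar stands upright on the board within 30 mm of board_mid; all at rest (all of step 1 and all of step 2 and height (world z) of board below 0.005 m and angle between board's own z axis and vertical below 0.05 rad and linear speed of each of jar, board, stack_bowl, plate_low below 0.02 m/s); the robot touches nothing.
It fails at once if the stack is toppled, lifted away or pushed off its place (bowl or a plate tilted over 35 degrees or moved over 60 mm) (angle between any of plate_low, plate_top, stack_bowl's own z axis and vertical above 0.61 rad or distance of any of plate_low, plate_top, stack_bowl from where it was at the start of the episode above 0.06 m).
It fails at once if a bystander (tub, tea cup, teaspoon) is moved more than 40 mm (distance of any of tub, tea_cup, teaspoon from where it was at the start of the episode above 0.04 m).
It fails at once if the jam jar is tipped over (angle between jar's own z axis and vertical above 0.8 rad).
It also fails if it takes over 61 s, if anything falls off the work surface, if the arm or the gripper's body presses on something with over 40 N, if the wrist force passes 120 N, or if a joint passes its speed limit or range.

## Working session

There is one attempt and no reset: what is moved stays moved. The work goes in short steps, Python scripts to look and compute and a tool call to move; the robot and the scene stay as the last step left them, time stands still between calls to the robot, and variables do not carry over. Pictures are saved under pics/ and viewed, at most 10 in all, crops included, and the job is handed in when it is done.

```bash
ls; mkdir -p pics
```

Run:
```python
from bench import r
import cv2,numpy as np
for n in("side","top"):
    s=r.snapshot(n); cv2.imwrite(f"pics/{n}0.png",s["pixels"]); print(n,s["fx"],s["fy"],s["cx"],s["cy"],s["D"]); print(np.round(s["pose"],3))
print(r.sense())
```

```text
bench.py
pics
side 446.1530109233895 446.1530109233895 316.46643907862415 234.1450532083436 [-0.05676934  0.          0.          0.          0.        ]
[[-9.71000e-01  1.21000e-01 -2.06000e-01  2.60149e+02]
 [-2.37000e-01 -5.66000e-01  7.89000e-01  9.68338e+02]
 [-2.10000e-02  8.15000e-01  5.79000e-01  7.07027e+02]
 [ 0.00000e+00  0.00000e+00  0.00000e+00  1.00000e+00]]
top 561.7711602395306 561.7711602395306 320.91597968410235 241.15367060953022 [0.05560189 0.         0.         0.         0.        ]
[[ 2.000000e-03  9.830000e-01 -1.840000e-01  1.758130e+02]
 [-1.000000e+00  1.000000e-03 -5.000000e-03  7.381300e+01]
 [-5.000000e-03  1.840000e-01  9.830000e-01  1.554219e+03]
 [ 0.000000e+00  0.000000e+00  0.000000e+00  1.000000e+00]]
{'time': 0.1, 'joint_pos': array([-7.26724353e+01,  7.51255631e+00,  8.53221230e+01, -1.04017763e-03,
        8.72613055e+01, -4.89413654e+00]), 'qd': array([ 0.02035466, -0.03980962, -0.15892455,  0.07464421, -0.028139  ,
       -0.07443179]), 'joint_efforts': array([ 4.98167774e-04, -5.70952141e+01, -5.01942587e+01, -2.12096215e-04,
        8.15653388e-03,  1.09002183e-06]), 'tool_pos': array([ 226.77323222, -554.9676831 ,  230.33960472]), 'tcp_rot': array([-1.79904276e+02, -7.15382155e-03,  2.22217458e+01]), 'ft_force': array([-0.09437405,  0.37957343,  0.21500291]), 'wrist_torque': array([-0.02531616, -0.01704131,  0.02804352]), 'grip_force': 0.0, 'finger_gap': 85.55308005877815}
```

View pics/side0.png

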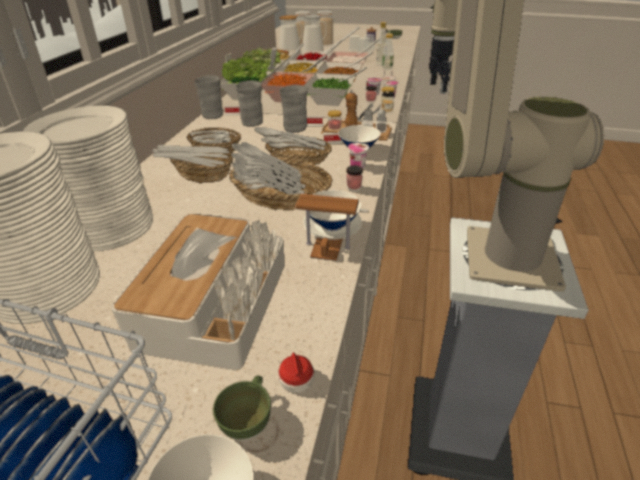

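View pics/top0.png

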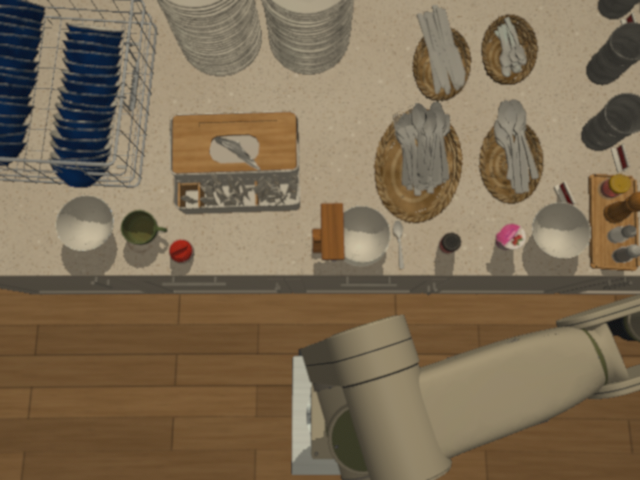

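The top view shows the ledge at about (332,232), the board's end at (316,241), the bowl at (360,235), the jar at (451,243), the tub at (511,237) and the spoon at (400,243). The board comes out to the left, which is world +y. Next I'll enlarge both views.

Create h.py:
```python
from bench import r
import cv2,numpy as np
def ray(s,u,v):
    K=np.array([[s["fx"],0,s["cx"]],[0,s["fy"],s["cy"]],[0,0,1.]])
    p=cv2.undistortPoints(np.array([[[u,v]]],float),K,np.array(s["D"],float))[0,0]
    P=np.array(s["pose"]); return P[:3,3],P[:3,:3]@np.array([p[0],-p[1],-1])
def at(s,u,v,z):
    o,d=ray(s,u,v); return np.round(o+d*(z-o[2])/d[2],1)
def proj(s,p):
    P=np.array(s["pose"]); c=P[:3,:3].T@(np.array(p,float)-P[:3,3])
    K=np.array([[s["fx"],0,s["cx"]],[0,s["fy"],s["cy"]],[0,0,1.]])
    return cv2.projectPoints(np.array([[c[0],-c[1],-c[2]]]),np.zeros(3),np.zeros(3),K,np.array(s["D"],float))[0][0,0]
```

Run:
```python
from h import *
import pickle
S={n:r.snapshot(n) for n in("side","top")}; pickle.dump(S,open("s0.pkl","wb"))
a=cv2.resize(S["top"]["pixels"][195:275,300:470],None,fx=4.7,fy=4.7,interpolation=cv2.INTER_CUBIC)[:,:800]
b=cv2.resize(S["side"]["pixels"][180:270,280:400],None,fx=6,fy=6,interpolation=cv2.INTER_CUBIC)
cv2.imwrite("pics/a.png",a);cv2.imwrite("pics/b.png",b)
```

```text
(no output)
```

View pics/a.png

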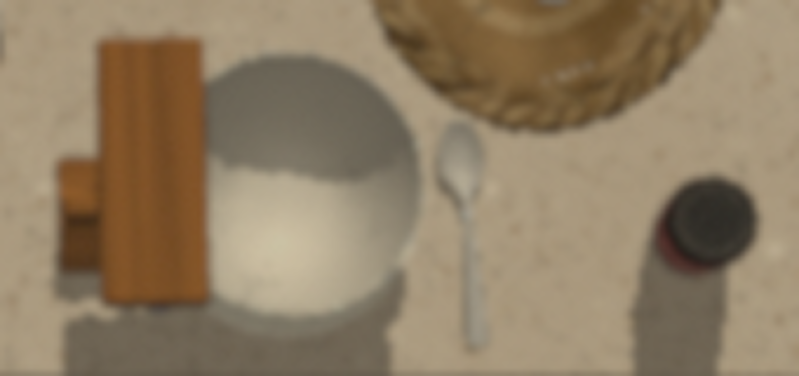

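View pics/b.png

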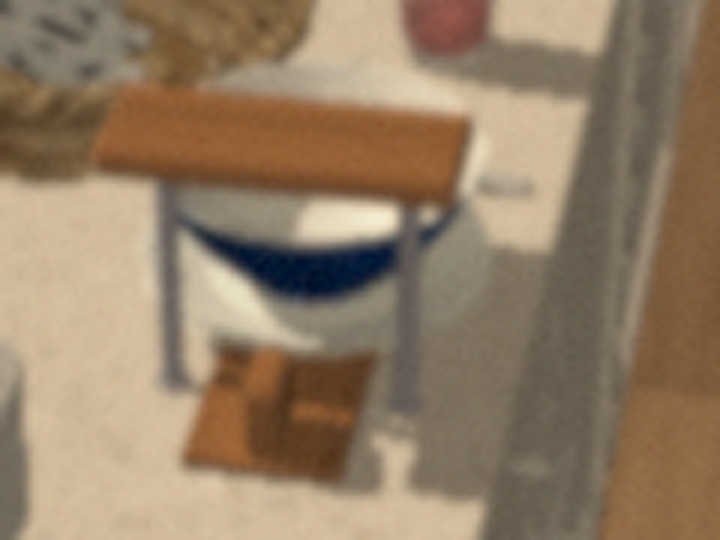

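In the top crop, the ledge corners are at (100,40), (202,40), (207,302) and (103,303), the board end runs along x≈57 for y 158–272, and the lid centre is at (711,222). In the side crop, the board's end corners are at (185,466) and (342,480), the post feet are at (174,385) and (400,422), and the fin top spans about (248..288, 350..390).

Run:
```python
from h import *
import pickle
S=pickle.load(open("s0.pkl","rb"));t=S["top"];s=S["side"]
T=lambda u,v,z:at(t,300+(u+.5)/4.7-.5,195+(v+.5)/4.7-.5,z)
B=lambda u,v,z:at(s,280+(u+.5)/6-.5,180+(v+.5)/6-.5,z)
print("ledge",[T(*p,139) for p in((100,40),(202,40),(207,302),(103,303))])
print("board end top",T(57,158,8),T(59,272,8))
print("bowl rim L/R/top",T(190,180,80),T(420,180,80),T(295,53,80),T(295,335,25))
print("jar lid",T(711,222,70)); print("spoon",T(460,120,3),T(477,350,3),T(485,160,5),T(438,160,5))
print("side boardend",B(185,464,4),B(342,478,4),"inner",B(218,345,8),B(378,352,8))
print("feet",B(174,383,3),B(402,424,3))
print("fin top",B(248,392,43),B(286,392,43),B(252,348,43),B(286,352,43))
print("ledge side top",[B(*p,139) for p in((97,148),(448,178),(470,118),(120,88))])
print("ledge bot",B(95,170,125),B(448,203,125))
```

```text
ledge [array([541.2,  81.4, 139. ]), array([541.2,  25.1, 139. ]), array([394.9,  23.2, 139. ]), array([394.3,  79.5, 139. ])]
board end top [502.3 107.7   8. ] [433.1 106.2   8. ]
bowl rim L/R/top [474.3  30.3  80. ] [ 474.4 -100.5   80. ] [548.8 -30.3  80. ] [393.1 -32.2  25. ]
jar lid [ 452.1 -266.4   70. ]
spoon [ 526.8 -134.3    3. ] [ 387.5 -141.     3. ] [ 501.8 -148.4    5. ] [ 501.8 -120.3    5. ]
side boardend [501.1 110.1   4. ] [434.2 105.4   4. ] inner [506.5  28.8   8. ] [435.7  19.1   8. ]
feet [520.5  54.    3. ] [416.7  62.2   3. ]
fin top [474.1 105.6  43. ] [458.7 102.3  43. ] [479.6  74.9  43. ] [464.9  74.8  43. ]
ledge side top [array([541. ,  82.3, 139. ]), array([398.1,  75.7, 139. ]), array([397.1,  28.3, 139. ]), array([544.8,  33.9, 139. ])]
ledge bot [544.   77.2 125. ] [398.3  72.2 125. ]
```

Add to h.py:
```python
from scipy.spatial.transform import Rotation as R
def lean(deg,yaw):  # tool y horizontal, tool x heading yaw, hand leaning toward +heading
    return R.from_euler('z',yaw,degrees=True)*R.from_euler('y',deg,degrees=True)*R.from_euler('x',180,degrees=True)
def go(p,Rt):
    st=r.sense(); Rc=R.from_euler('xyz',st["tcp_rot"],degrees=True); d=np.array(p)-st["tool_pos"]
    print("rot",np.round((Rc.inv()*Rt).as_rotvec(degrees=True),2),"shift",np.round(Rc.inv().apply(d),1),"q",np.round(st["joint_pos"]))
```

Run:
```python
from h import *
import pickle
S=pickle.load(open("s0.pkl","rb"));t=S["top"];s=S["side"]
print("box foot",at(s,238,365,0),at(s,283,262,0),at(t,299,210,0),at(t,175,213,0), "redthing",at(t,181,251,20))
L=lean(35,91.4);print(L.as_matrix().round(2))
go([469,245,254],L)
```

```text
box foot [556.4 465.8  -0. ] [565. 140.   0.] [556.9 144.3   0. ] [547.7 495.5   0. ] redthing [435.1 468.3  20. ]
[[-0.02  1.    0.01]
 [ 0.82  0.02 -0.57]
 [-0.57  0.   -0.82]]
rot [-21.15 -30.63 -66.89] shift [ 526.8 -649.2  -22.6] q [-73.   7.  85.   0.  87.  -5.]
```

Careful with the scale: shifts go in shares of 750 mm and turns go in shares of 180 degrees. That gives: -649.2 mm / 750 = -0.8656, 526.8 mm / 750 = 0.7024, -66.89 degrees / 180 = -0.3716.

Call:
steer_hand([
  [[-0.0278, -0.0444, -0.0944], [0.1733, -0.2133, -0.008], 60],
  [[-0.0556, -0.0833, -0.1833], [0.3467, -0.4267, -0.016], 45],
  [[-0.0833, -0.1278, -0.2778], [0.52, -0.64, -0.024], 45],
  [[-0.1175, -0.1702, -0.3716], [0.7024, -0.8656, -0.0301], 45],
  [[-0.1175, -0.1702, -0.3716], [0.7024, -0.8656, -0.0301], 45],
  [[-0.1175, -0.1702, -0.3716], [0.7024, -0.8656, -0.0301], 45],
  [[-0.1175, -0.1702, -0.3716], [0.7024, -0.8656, -0.0301], 45],
  [[-0.1175, -0.1702, -0.3716], [0.7024, -0.8656, -0.0301], 45],
], clamp_n=60)

```text
time: 1.2
tool_pos: [366.3, -96.5, 244.3]
tcp_rot: [179.9, 35.2, 91.6]
ft_force: [0.9, 0.4, -0.2]
finger_gap: 44.7
grip_force: 0.0
```

```bash
python3 -c "
from h import *
go([469,245,254],lean(35,91.4))"
```

```text
rot [0.21 0.17 0.14] shift [ 271.2  112.4 -202.7] q [ 10. -28. 122. -35.  91.   9.]
```

Converted, 271 mm / 750 = 0.3613, -203 mm / 750 = -0.2707.

Call:
steer_hand([
  [[0, 0, 0], [0.3613, 0.1493, -0.2707], 45],
  [[0, 0, 0], [0.3613, 0.1493, -0.2707], 45],
  [[0, 0, 0], [0.3613, 0.1493, -0.2707], 45],
  [[0, 0, 0], [0.3613, 0.1493, -0.2707], 45],
  [[0, 0, 0], [0.3613, 0.1493, -0.2707], 45],
  [[0, 0, 0], [0.3613, 0.1493, -0.2707], 45],
  [[0, 0, 0], [0.3613, 0.1493, -0.2707], 45],
  [[0, 0, 0], [0.3613, 0.1493, -0.2707], 45],
])

```text
time: 2.2
tool_pos: [469.8, 242.3, 254.1]
tcp_rot: [-180.0, 35.1, 91.4]
ft_force: [-0.2, -0.5, 0.8]
finger_gap: 45.5
grip_force: 0.0
```

```bash
python3 -c "
from h import *
go([469,148,116],lean(35,91.4));go([469,79.1,17.4],lean(35,91.4))"
```

```text
rot [-0.01  0.11  0.02] shift [  2.3  -3.  167.2] q [ 40.  16.  80. -28. 106.  36.]
rot [-0.01  0.11  0.02] shift [  2.7  -4.7 287.5] q [ 40.  16.  80. -28. 106.  36.]
```

Converted, 240 mm / 750 = 0.32, 230 mm / 750 = 0.3067.

Call:
steer_hand([
  [[0, 0, 0], [0.0027, -0.0027, 0.08], 45],
  [[0, 0, 0], [0.0027, -0.004, 0.16], 45],
  [[0, 0, 0], [0.0027, -0.0053, 0.24], 45],
  [[0, 0, 0], [0.0033, -0.006, 0.3067], 45],
  [[0, 0, 0], [0.0033, -0.006, 0.32], 45],
  [[0, 0, 0], [0.0033, -0.006, 0.32], 45],
])

```text
time: 2.95
tool_pos: [469.0, 106.3, 57.6]
tcp_rot: [179.9, 35.1, 91.3]
ft_force: [0.1, -0.2, 0.7]
finger_gap: 45.1
grip_force: 0.0
```

Run:
```python
from h import *
go([469,79.1,17.4],lean(35,91.4))
t=r.snapshot("top");s=r.snapshot("side")
a=cv2.resize(t["pixels"][200:275,270:370],None,fx=5,fy=5,interpolation=cv2.INTER_CUBIC)
b=cv2.resize(s["pixels"][180:270,280:340],None,fx=5,fy=5,interpolation=cv2.INTER_CUBIC)
b=b[:375] if b.shape[0]>375 else b
b=cv2.resize(s["pixels"][192:267,290:350],None,fx=5,fy=5,interpolation=cv2.INTER_CUBIC)
cv2.imwrite("pics/c.png",np.hstack([a,b]))
```

```text
rot [ 0.    0.05 -0.1 ] shift [ 0.8 -0.7 48.5] q [ 29.  16. 102. -31.  81.  38.]
```

View pics/c.png

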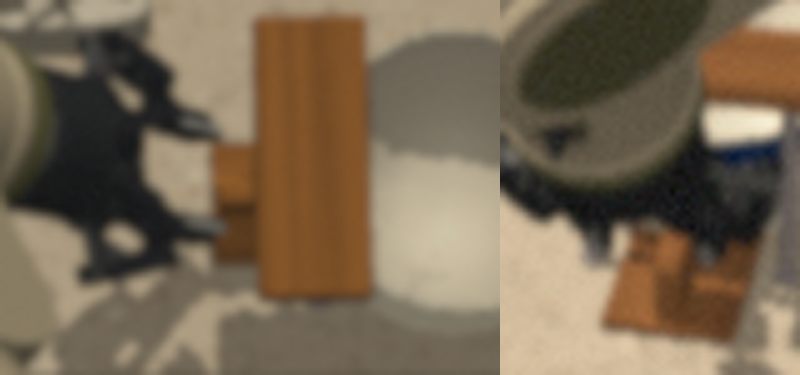

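Run:
```python
from h import *
import pickle
S=pickle.load(open("s0.pkl","rb"));t=S["top"];s=S["side"]
L=lean(35,91.4).as_matrix()
tc=np.array([469,106.3,57.6])-L[:,2]*6
for k in(-24,0,24):
    p=tc+L[:,1]*k; a=proj(t,p);b=proj(s,p)
    print(k,(a-[270,200])*5,(b-[290,192])*5+[500,0])
print("fin top",[((proj(s,q)-[290,192])*5+[500,0]).round() for q in((469,103,43),(469,68,43),(461,103,43),(477,103,43))])
```

```text
-24 [203.36251833 224.25623253] [710.46555581 244.31084883]
0 [202.50082217 180.63033341] [662.33284572 238.94732087]
24 [201.6427071  137.25520766] [614.58678708 233.62556263]
fin top [array([666., 263.]), array([681., 223.]), array([681., 265.]), array([650., 261.])]
```

The fingers straddle the fin: their tips are at (597,245) and (710,250) with the fin between them at about x=672, which is within 2–3 mm of the prediction. I'll descend and pinch.

Converted, 48 mm / 750 = 0.064, 25 mm / 750 = 0.0333.

Call:
steer_hand([
  [[0, 0, 0], [0.0013, -0.002, 0.0333], 45],
  [[0, 0, 0], [0.0013, -0.002, 0.064], 45],
  [[0, 0, 0], [0.0013, -0.002, 0.064], 45],
  [[0, 0, 0], [0.0013, -0.002, 0.064], 45],
])

```text
time: 3.55
tool_pos: [469.3, 81.3, 18.4]
tcp_rot: [179.8, 35.0, 91.3]
ft_force: [0.2, 0.5, 0.3]
finger_gap: 44.8
grip_force: 0.0
```

Call:
steer_hand([
  [[0, 0, 0], [0, 0, 0], 5],
  [[0, 0, 0], [0, 0, 0], 5],
  [[0, 0, 0], [0, 0, 0], 5],
  [[0, 0, 0], [0, 0, 0], 5],
  [[0, 0, 0], [0, 0, 0], 5],
  [[0, 0, 0], [0, 0, 0], 5],
], clamp_n=60)

```text
time: 4.3
tool_pos: [468.7, 80.8, 17.8]
tcp_rot: [179.9, 35.0, 91.3]
ft_force: [-1.0, 3.8, 6.2]
finger_gap: 15.2
grip_force: 59.6
```

```bash
python3 -c "
from h import *
st=r.sense();print(st['ft_force'],st['wrist_torque'])
go(st['tool_pos']+[-3,160,0],lean(35,91.4))"
```

```text
[-1.03313018  3.77959568  6.24019625] [ 0.16806184  0.39301402 -0.44946705]
rot [ 0.09  0.02 -0.07] shift [131.1   0.9 -91.8] q [ 27.  18. 105. -32.  76.  39.]
```

Converted, 31.1 mm / 750 = 0.0415, 27 mm / 750 = 0.036.

Call:
steer_hand([
  [[0, 0, 0], [0.0033, 0, -0.0023], 5],
  [[0, 0, 0], [0.0087, 0, -0.0061], 5],
  [[0, 0, 0], [0.0141, 0, -0.01], 5],
  [[0, 0, 0], [0.0196, 0, -0.0137], 5],
  [[0, 0, 0], [0.0251, 0, -0.0176], 5],
  [[0, 0, 0], [0.0305, 0.0001, -0.0215], 5],
  [[0, 0, 0], [0.036, 0.0001, -0.0252], 5],
  [[0, 0, 0], [0.0415, 0.0003, -0.0291], 5],
])

```text
time: 5.3
tool_pos: [467.5, 116.4, 17.9]
tcp_rot: [180.0, 35.3, 91.3]
ft_force: [0.6, -11.5, 6.7]
finger_gap: 15.2
grip_force: 58.6
```

Call:
steer_hand([
  [[0, 0, 0], [0.0055, 0, -0.0038], 5],
  [[0, 0, 0], [0.0109, 0, -0.0077], 5],
  [[0, 0, 0], [0.0164, 0, -0.0115], 5],
  [[0, 0, 0], [0.0219, 0, -0.0153], 5],
  [[0, 0, 0], [0.0273, 0, -0.0191], 5],
  [[0, 0, 0], [0.0328, 0.0001, -0.0229], 5],
  [[0, 0, 0], [0.0383, 0.0001, -0.0268], 5],
  [[0, 0, 0], [0.0437, 0.0003, -0.0306], 5],
])

```text
time: 6.3
tool_pos: [467.0, 157.0, 17.9]
tcp_rot: [179.9, 35.2, 91.3]
ft_force: [-0.2, -7.4, 7.8]
finger_gap: 14.9
grip_force: 59.0
```

Run:
```python
from h import *
st=r.sense();go([466,241,17.8],lean(35,91.4))
t=r.snapshot("top");s=r.snapshot("side")
a=cv2.resize(t["pixels"][200:275,270:370],None,fx=4,fy=4,interpolation=cv2.INTER_CUBIC)
b=cv2.resize(s["pixels"][180:280,280:380],None,fx=4,fy=4,interpolation=cv2.INTER_CUBIC)
cv2.imwrite("pics/d.png",np.hstack([np.pad(a,((0,100),(0,0),(0,0))),b]))
```

```text
rot [ 0.02  0.21 -0.07] shift [ 68.7   1.  -48.4] q [ 34.  24.  98. -30.  81.  43.]
```

View pics/d.png

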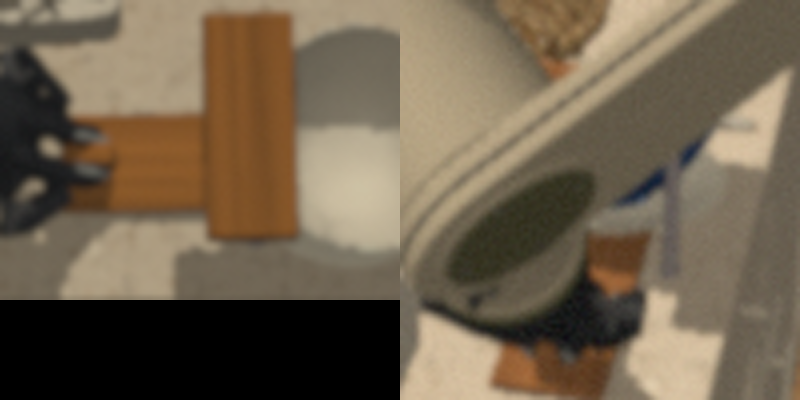

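The board (rows 115–210 in the top crop) is straight between the posts and about half out, and the stack is still in place. I'll keep pulling.

Converted, 32.8 mm / 750 = 0.0437, 28.7 mm / 750 = 0.0383.

Call:
steer_hand([
  [[0, 0, 0], [0.0055, 0, -0.0038], 5],
  [[0, 0, 0], [0.0109, 0, -0.0077], 5],
  [[0, 0, 0], [0.0164, 0, -0.0115], 5],
  [[0, 0, 0], [0.0219, 0, -0.0153], 5],
  [[0, 0, 0], [0.0273, 0, -0.0191], 5],
  [[0, 0, 0], [0.0328, 0.0001, -0.0229], 5],
  [[0, 0, 0], [0.0383, 0.0003, -0.0268], 5],
  [[0, 0, 0], [0.0437, 0.0004, -0.0306], 5],
])

```text
time: 7.4
tool_pos: [466.4, 197.2, 17.9]
tcp_rot: [179.9, 35.2, 91.3]
ft_force: [0.8, -7.0, 7.5]
finger_gap: 15.1
grip_force: 59.4
```

Call:
steer_hand([
  [[0, 0, 0], [0.0055, 0, -0.0038], 5],
  [[0, 0, 0], [0.0109, 0, -0.0077], 5],
  [[0, 0, 0], [0.0164, 0, -0.0115], 5],
  [[0, 0, 0], [0.0219, 0, -0.0153], 5],
  [[0, 0, 0], [0.0273, 0, -0.0191], 5],
  [[0, 0, 0], [0.0328, 0.0001, -0.0229], 5],
  [[0, 0, 0], [0.0383, 0.0003, -0.0268], 5],
  [[0, 0, 0], [0.0437, 0.0004, -0.0306], 5],
])

```text
time: 8.4
tool_pos: [465.8, 237.6, 17.9]
tcp_rot: [179.9, 35.2, 91.3]
ft_force: [0.4, -5.1, 8.4]
finger_gap: 14.9
grip_force: 59.5
```

Call:
steer_hand([
  [[0, 0, 0], [0.0027, 0, -0.0019], 5],
  [[0, 0, 0], [0.0055, 0, -0.0038], 5],
  [[0, 0, 0], [0.0055, 0, -0.0038], 5],
  [[0, 0, 0], [0.0055, 0, -0.0038], 5],
])

```text
time: 8.9
tool_pos: [465.7, 242.9, 17.9]
tcp_rot: [179.9, 35.1, 91.3]
ft_force: [0.5, -3.1, 7.8]
finger_gap: 14.9
grip_force: 59.7
```

Run:
```python
from h import *
t=r.snapshot("top");s=r.snapshot("side")
import pickle;pickle.dump({"top":t,"side":s},open("s1.pkl","wb"))
a=cv2.resize(t["pixels"][200:275,250:370],None,fx=4,fy=4,interpolation=cv2.INTER_CUBIC)
b=cv2.resize(s["pixels"][180:280,300:380],None,fx=4,fy=4,interpolation=cv2.INTER_CUBIC)
cv2.imwrite("pics/e.png",np.hstack([np.pad(a,((0,100),(0,0),(0,0))),b]))
```

```text
(no output)
```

View pics/e.png

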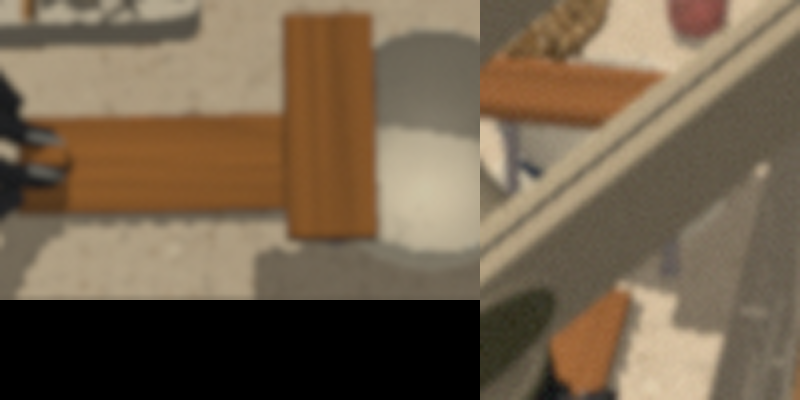

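Call:
steer_hand([
  [[0, 0, 0], [0, 0, 0], 15],
  [[0, 0, 0], [0, 0, 0], 25],
  [[0, 0, 0], [0, 0, 0], 45],
  [[0, 0, 0], [0, 0, 0], 45],
  [[0, 0, 0], [0, 0, 0], 45],
])

```text
time: 9.62
tool_pos: [464.9, 243.1, 16.4]
tcp_rot: [180.0, 35.1, 91.4]
ft_force: [-0.0, 1.0, 0.1]
finger_gap: 44.8
grip_force: 0.0
```

Call:
steer_hand([
  [[0, 0, 0], [0, 0, -0.0267], 45],
  [[0, 0, 0], [0, 0, -0.08], 45],
  [[0, 0, 0], [0, 0, -0.16], 45],
  [[0, 0, 0], [0, 0, -0.24], 60],
  [[0, 0, 0], [0, 0, -0.32], 80],
  [[0, 0, 0], [0, 0, -0.3333], 85],
  [[0, 0, 0], [0, 0, -0.3333], 85],
])

```text
time: 10.5
tool_pos: [461.5, 387.7, 222.3]
tcp_rot: [179.9, 35.0, 91.4]
ft_force: [-0.8, 0.5, -1.2]
finger_gap: 85.1
grip_force: 0.0
```

Run:
```python
from h import *
import pickle
S=pickle.load(open("s0.pkl","rb"));s=S["side"];t=S["top"]
s1=pickle.load(open("s1.pkl","rb"))["side"]
print("tail R corner",at(s1,337,252.5,8))
b=s["pixels"][140:200,330:385];cv2.imwrite("pics/f.png",cv2.resize(np.hstack([b,t["pixels"][215:275,430:485]]),None,fx=7,fy=7,interpolation=cv2.INTER_CUBIC))
for c in((452,-266),):
  print("side proj base/top",proj(s,(*c,0)),proj(s,(*c,70)),"top",proj(t,(*c,70)))
print("tub",at(t,511,235,71))
go([455,-50,260],lean(0,91.4))
```

```text
tail R corner [437.8  83.    8. ]
side proj base/top [354.57526044 188.40392931] [355.18918794 168.70481164] top [450.74960995 241.86918277]
tub [ 470.6 -426.1   71. ]
rot [1.200e-01 3.496e+01 2.000e-02] shift [-380.1  -17.5  219.7] q [ 49.  33.  61. -25. 111.  44.]
```

View pics/f.png

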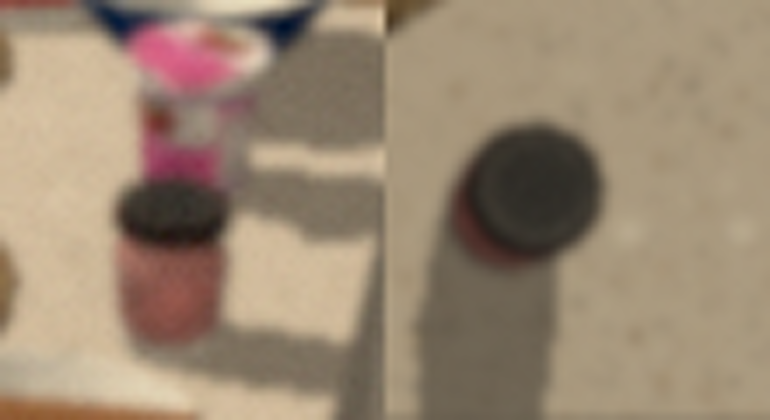

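Converted, -380 mm / 750 = -0.5067, 200 mm / 750 = 0.2667, 34.9 degrees / 180 = 0.1939.

```bash
python3 -c "
from h import *
go([453,-267,230],lean(0,91.4))"
```

```text
rot [1.200e-01 3.496e+01 2.000e-02] shift [-540.6  -25.   368.5] q [ 49.  33.  61. -25. 111.  44.]
```

Call:
steer_hand([
  [[0, 0.0556, 0], [-0.0267, -0.0027, 0.0133], 85],
  [[0, 0.1111, 0], [-0.1013, -0.004, 0.0587], 85],
  [[0, 0.1667, 0], [-0.1733, -0.0093, 0.1067], 85],
  [[0, 0.1939, 0], [-0.2533, -0.012, 0.1467], 85],
  [[0, 0.1939, 0], [-0.32, -0.0133, 0.1867], 85],
  [[0, 0.1939, 0], [-0.3867, -0.0173, 0.2267], 85],
  [[0, 0.1939, 0], [-0.4533, -0.0213, 0.2667], 85],
  [[0, 0.1939, 0], [-0.5067, -0.0233, 0.2929], 85],
])

```text
time: 11.5
tool_pos: [452.5, -53.3, 257.5]
tcp_rot: [-179.8, 0.1, 91.3]
ft_force: [0.7, -1.0, 0.3]
finger_gap: 85.4
grip_force: 0.0
```

```bash
python3 -c "
from h import *
go([453,-267,230],lean(0,91.4))"
```

```text
rot [-0.17  0.12 -0.12] shift [-213.6   -4.3   28. ] q [-13. -16. 105.  -0.  91. -14.]
```

Converted, -213.6 mm / 750 = -0.2848, -180 mm / 750 = -0.24, -0.2 degrees / 180 = -0.0011.

Call:
steer_hand([
  [[0, 0, 0], [-0.08, -0.0013, 0], 85],
  [[0, 0, 0], [-0.16, -0.0027, 0], 85],
  [[0, 0, 0], [-0.24, -0.0053, 0.0133], 85],
  [[-0.0011, 0.0006, -0.0006], [-0.2848, -0.0057, 0.0373], 85],
  [[-0.0011, 0.0006, -0.0006], [-0.2848, -0.0057, 0.12], 85],
  [[-0.0011, 0.0006, -0.0006], [-0.2848, -0.0057, 0.1733], 85],
  [[-0.0011, 0.0006, -0.0006], [-0.2848, -0.0057, 0.1733], 85],
  [[-0.0011, 0.0006, -0.0006], [-0.2848, -0.0057, 0.1733], 85],
])

```text
time: 12.5
tool_pos: [455.6, -265.1, 131.2]
tcp_rot: [179.8, 0.1, 91.5]
ft_force: [0.6, 0.8, 0.6]
finger_gap: 85.4
grip_force: 0.0
```

```bash
python3 -c "
from h import *
go([453,-267,22],lean(0,91.4))"
```

```text
rot [0.24 0.07 0.07] shift [ -1.6  -3.1 109.2] q [-36.   0. 104.   0.  76. -37.]
```

Converted, 108 mm / 750 = 0.144, -2.5 mm / 750 = -0.0033.

Call:
steer_hand([
  [[0, 0, 0], [-0.0021, -0.0033, 0], 85],
  [[0, 0, 0], [-0.0021, -0.0033, 0.0533], 85],
  [[0, 0, 0], [-0.0021, -0.0033, 0.1067], 85],
  [[0, 0, 0], [-0.0021, -0.0033, 0.144], 85],
  [[0, 0, 0], [-0.0021, -0.0033, 0.144], 85],
  [[0, 0, 0], [-0.0021, -0.0033, 0.144], 85],
])

```text
time: 13.25
tool_pos: [454.9, -267.7, 24.5]
tcp_rot: [179.6, 0.2, 91.5]
ft_force: [1.1, -0.1, 0.8]
finger_gap: 85.0
grip_force: 0.0
```

Call:
steer_hand([
  [[0, 0, 0], [0, 0, 0], 50],
  [[0, 0, 0], [0, 0, 0], 50],
  [[0, 0, 0], [0, 0, 0], 50],
  [[0, 0, 0], [0, 0, 0], 50],
  [[0, 0, 0], [0, 0, 0], 50],
  [[0, 0, 0], [0, 0, 0], 50],
], clamp_n=40)

```text
time: 14.0
tool_pos: [454.5, -267.5, 24.0]
tcp_rot: [179.7, 0.2, 91.5]
ft_force: [-1.8, 0.7, 7.4]
finger_gap: 52.1
grip_force: 41.2
```

```bash
python3 -c "
from h import *
go([453,-267,22],lean(0,91.4))"
```

```text
rot [0.33 0.15 0.1 ] shift [ 0.5 -1.5  2. ] q [-36.   8. 108.   0.  64. -38.]
```

Converted, -205 mm / 750 = -0.2733, -190 mm / 750 = -0.2533.

Call:
steer_hand([
  [[0, 0, 0], [0, 0, -0.0267], 50],
  [[0, 0, 0], [0, 0, -0.0933], 50],
  [[0, 0, 0], [0, 0, -0.1733], 50],
  [[0, 0, 0], [0, 0, -0.2533], 50],
  [[0, 0, 0], [0, 0, -0.2733], 50],
  [[0, 0, 0], [0, 0, -0.2733], 50],
])

```text
time: 14.75
tool_pos: [453.3, -266.9, 228.3]
tcp_rot: [179.7, 0.1, 91.5]
ft_force: [-0.3, -1.1, -2.3]
finger_gap: 52.2
grip_force: 42.9
```

Run:
```python
from h import *
t=r.snapshot("top");s=r.snapshot("side")
import pickle;pickle.dump({"top":t,"side":s},open("s2.pkl","wb"))
a=cv2.resize(t["pixels"][205:275,245:345],None,fx=4,fy=4,interpolation=cv2.INTER_CUBIC)
b=cv2.resize(s["pixels"][190:310,275:375],None,fx=4,fy=4,interpolation=cv2.INTER_CUBIC)
cv2.imwrite("pics/g.png",np.hstack([np.pad(a,((0,200),(0,0),(0,0))),b]))
```

```text
(no output)
```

View pics/g.png

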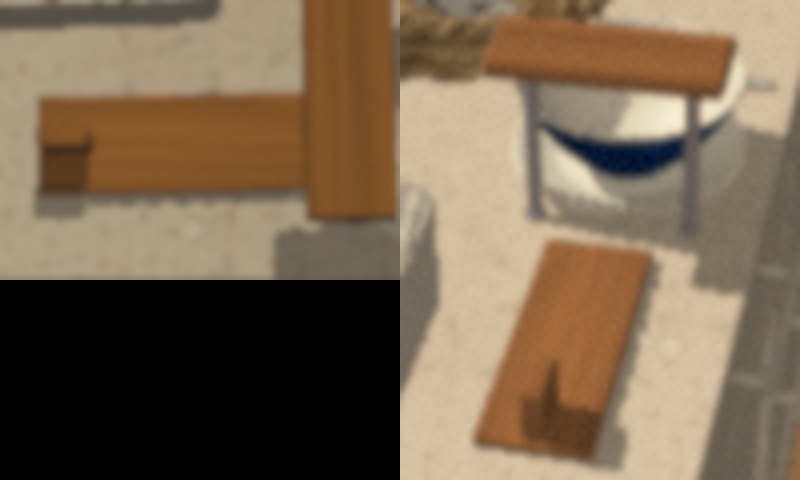

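The board is fully out and the stack is down and upright. The side crop gives the tail corners at (548,240) and (652,250) and the end corners at (475,441) and (592,459). The top crop gives the end at x=39, rows 98–192.

Run:
```python
from h import *
import pickle
S=pickle.load(open("s2.pkl","rb"));t=S["top"];s=S["side"]
B=lambda u,v,z:at(s,275+(u-400+.5)/4-.5,190+(v+.5)/4-.5,z)
T=lambda u,v,z:at(t,245+(u+.5)/4-.5,205+(v+.5)/4-.5,z)
c=[B(548,240,8),B(652,250,8),B(475,439,8),B(592,456,8)]; print(c)
tail=(c[0]+c[1])/2;end=(c[2]+c[3])/2;print("tail",tail,"end",end,"mid",tail+(end-tail)*83/190)
e=(T(39,98,8)+T(39,192,8))/2; x=(T(290,94,8)+T(290,189,8))/2
d=(x-e)/np.linalg.norm(x-e); print("top end",e,"dir",d,"mid",e+107*d)
m=((tail+(end-tail)*83/190)+(e+107*d))/2;print(m)
go([m[0],m[1],228],lean(0,91.4))
```

```text
[array([504.2,  84.9,   8. ]), array([436.5,  81.2,   8. ]), array([499. , 272.5,   8. ]), array([431.6, 271.4,   8. ])]
tail [470.35  83.05   8.  ] end [465.3  271.95   8.  ] mid [468.14394737 165.56947368   8.        ]
top end [466.1 268.1   8. ] dir [ 0.01508081 -0.99988628  0.        ] mid [467.71364686 161.11216824   8.        ]
[467.92879712 163.34082096   8.        ]
rot [ 0.07 -0.06  0.1 ] shift [428.6  27.3  -2.6] q [-36.  -4.  98.   0.  86. -38.]
```

Call:
steer_hand([
  [[0, 0, 0], [0.0533, 0.0027, 0], 50],
  [[0, 0, 0], [0.1267, 0.008, 0], 50],
  [[0, 0, 0], [0.2, 0.0133, 0], 50],
  [[0, 0, 0], [0.2733, 0.0173, 0], 50],
  [[0, 0, 0], [0.3467, 0.0227, 0], 50],
  [[0, 0, 0], [0.42, 0.0267, 0], 50],
  [[0, 0, 0], [0.4933, 0.032, 0], 50],
  [[0, 0, 0], [0.5467, 0.0353, -0.0013], 50],
])

```text
time: 15.85
tool_pos: [466.7, 146.0, 224.8]
tcp_rot: [-179.9, 0.1, 91.6]
ft_force: [0.8, -0.6, -1.5]
finger_gap: 51.8
grip_force: 42.9
```

Call:
steer_hand([
  [[0, 0, 0], [0.0248, 0.0011, 0], 50],
  [[0, 0, 0], [0.0248, 0.0011, 0], 50],
  [[0, 0, 0], [0.0248, 0.0011, 0], 50],
])

```text
time: 16.23
tool_pos: [468.5, 161.6, 226.9]
tcp_rot: [179.9, 0.1, 91.5]
ft_force: [-0.4, -0.3, -1.5]
finger_gap: 52.0
grip_force: 42.9
```

```bash
python3 -c "
from h import *
go([468,163.3,34],lean(0,91.4))"
```

```text
rot [0.12 0.11 0.06] shift [  2.1  -0.9 192.9] q [ 13.  -9. 102.  -0.  87.  12.]
```

Converted, 190 mm / 750 = 0.2533, 188 mm / 750 = 0.2507.

Call:
steer_hand([
  [[0, 0, 0], [0.0027, -0.0007, 0.0667], 50],
  [[0, 0, 0], [0.0027, -0.0007, 0.1333], 50],
  [[0, 0, 0], [0.0027, -0.0007, 0.2], 50],
  [[0, 0, 0], [0.0027, -0.0007, 0.24], 50],
  [[0, 0, 0], [0.0027, -0.0007, 0.2507], 50],
  [[0, 0, 0], [0.0027, -0.0007, 0.2533], 50],
  [[0, 0, 0], [0.0027, -0.0007, 0.2533], 50],
  [[0, 0, 0], [0.0027, -0.0007, 0.2533], 50],
])

```text
time: 17.23
tool_pos: [470.2, 164.7, 39.4]
tcp_rot: [179.6, 0.0, 91.5]
ft_force: [-0.3, -0.9, -1.4]
finger_gap: 52.2
grip_force: 42.8
```

Call:
steer_hand([
  [[0, 0, 0], [0, 0, 0.0013], 50],
  [[0, 0, 0], [0, 0, 0.0027], 50],
  [[0, 0, 0], [0, 0, 0.0033], 50],
  [[0, 0, 0], [0, 0, 0.0033], 50],
])

```text
time: 17.73
tool_pos: [468.9, 164.5, 35.3]
tcp_rot: [179.8, 0.1, 91.5]
ft_force: [-0.6, -0.7, -1.8]
finger_gap: 52.1
grip_force: 42.8
```

Converted, 2 mm / 750 = 0.0027, 1 mm / 750 = 0.0013.

Call:
steer_hand([
  [[0, 0, 0], [0, 0, 0.0013], 50],
  [[0, 0, 0], [0, 0, 0.0027], 50],
  [[0, 0, 0], [0, 0, 0.0027], 50],
])

```text
time: 18.1
tool_pos: [468.9, 164.4, 33.2]
tcp_rot: [179.8, 0.1, 91.5]
ft_force: [-0.4, 0.7, -2.4]
finger_gap: 52.3
grip_force: 42.8
```

Call:
steer_hand([
  [[0, 0, 0], [0, 0, 0.0007], 50],
  [[0, 0, 0], [0, 0, 0.0013], 50],
  [[0, 0, 0], [0, 0, 0.0013], 50],
])

```text
time: 18.48
tool_pos: [469.0, 164.5, 32.3]
tcp_rot: [179.8, 0.1, 91.5]
ft_force: [-0.4, 0.9, -2.2]
finger_gap: 52.0
grip_force: 42.8
```

Converted, 1 mm / 750 = 0.0013, 0.5 mm / 750 = 0.0007.

Call:
steer_hand([
  [[0, 0, 0], [0, 0, 0.0007], 50],
  [[0, 0, 0], [0, 0, 0.0013], 50],
  [[0, 0, 0], [0, 0, 0.0013], 50],
])

```text
time: 18.85
tool_pos: [469.1, 164.5, 32.0]
tcp_rot: [179.8, 0.1, 91.5]
ft_force: [-3.7, -1.2, 6.1]
finger_gap: 52.5
grip_force: 43.5
```

Call:
steer_hand([
  [[0, 0, 0], [0, 0, 0.0007], 50],
  [[0, 0, 0], [0, 0, 0.0007], 50],
])

```text
time: 19.1
tool_pos: [469.2, 164.6, 32.0]
tcp_rot: [179.8, 0.1, 91.5]
ft_force: [-6.9, -1.2, 11.2]
finger_gap: 52.5
grip_force: 44.0
```

Contact is made, so I'll open gradually, withdraw upward and check.

Converted, -0.5 mm / 750 = -0.0007.

Call:
steer_hand([
  [[0, 0, 0], [0, 0, -0.0007], 53],
  [[0, 0, 0], [0, 0, -0.0007], 58],
  [[0, 0, 0], [0, 0, -0.0007], 70],
  [[0, 0, 0], [0, 0, -0.0007], 85],
  [[0, 0, 0], [0, 0, -0.0007], 85],
  [[0, 0, 0], [0, 0, -0.0007], 85],
])

```text
time: 19.85
tool_pos: [469.0, 164.5, 31.3]
tcp_rot: [179.8, 0.1, 91.5]
ft_force: [-0.3, -0.3, 0.5]
finger_gap: 84.7
grip_force: 0.0
```

Call:
steer_hand([
  [[0, 0, 0], [0, 0, -0.0133], 85],
  [[0, 0, 0], [0, 0, -0.0467], 85],
  [[0, 0, 0], [0, 0, -0.1], 85],
  [[0, 0, 0], [0, 0, -0.1733], 85],
  [[0, 0, 0], [0, 0, -0.2533], 85],
  [[0, 0, 0], [0, 0, -0.3067], 85],
  [[0, 0, 0], [0, 0, -0.3067], 85],
])

```text
time: 20.72
tool_pos: [470.3, 165.2, 266.9]
tcp_rot: [179.3, -0.0, 91.5]
ft_force: [0.3, -0.1, -0.6]
finger_gap: 84.9
grip_force: 0.0
```

Call:
steer_hand([
  [[0, 0, 0], [-0.08, 0, 0], 85],
  [[0, 0, 0], [-0.16, 0, 0], 85],
  [[0, 0, 0], [-0.24, 0, 0], 85],
  [[0, 0, 0], [-0.32, 0, 0], 85],
  [[0, 0, 0], [-0.4, 0, 0], 85],
  [[0, 0, 0], [-0.4533, 0, 0], 85],
  [[0, 0, 0], [-0.4533, 0, 0], 85],
])

```text
time: 21.6
tool_pos: [476.0, -177.5, 260.5]
tcp_rot: [179.9, 0.0, 91.3]
ft_force: [0.5, 0.3, 0.6]
finger_gap: 85.2
grip_force: 0.0
```

Run:
```python
from h import *
t=r.snapshot("top");s=r.snapshot("side")
import pickle;pickle.dump({"top":t,"side":s},open("s3.pkl","wb"))
a=cv2.resize(t["pixels"][205:275,245:345],None,fx=4,fy=4,interpolation=cv2.INTER_CUBIC)
b=cv2.resize(s["pixels"][190:310,275:375],None,fx=4,fy=4,interpolation=cv2.INTER_CUBIC)
cv2.imwrite("pics/i.png",np.hstack([np.pad(a,((0,200),(0,0),(0,0))),b]))
for p in((468,163,78),(468,163,8)): print((proj(t,p)-[245,205])*4,(proj(s,p)-[275,190])*4+[400,0])
```

```text
[181.93935619 121.33114387] [570.36125701 230.49633801]
[187.7488561  140.74266537] [572.63505906 322.47149196]
```

View pics/i.png

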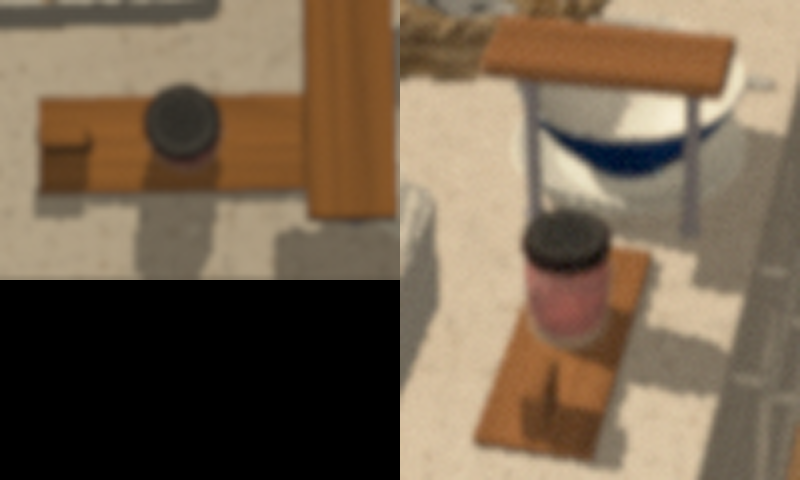

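The jar stands upright on the board. Its lid is at (183,122) in the top crop against a predicted (182,121), and at (567,230) in the side crop against (570,230). The board and stack haven't moved since the last picture, so I'll hand in.

Call:
steer_hand([
  [[0, 0, 0], [0, 0, 0], 85],
  [[0, 0, 0], [0, 0, 0], 85],
  [[0, 0, 0], [0, 0, 0], 85],
  [[0, 0, 0], [0, 0, 0], 85],
])

```text
time: 22.2
tool_pos: [477.1, -174.8, 261.8]
tcp_rot: [179.8, 0.1, 91.5]
ft_force: [0.9, 0.1, 0.8]
finger_gap: 84.8
grip_force: 0.0
```

```bash
python3 -c "
from bench import r
print(r.hand_in())"
```

```text
the job is handed in; nothing more can be done
None
```

I handed in the job at about 22 s (no verdict was returned): the last pictures show the board flat and clear of the posts, the stack upright in place on the worktop, and the jam jar upright on the board within a few millimetres of its middle.

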